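# Shut the desk down for the night

## Robot

A 6-joint arm with a two-finger parallel gripper is mounted at the origin on the work surface. World frame = base frame: x ahead of the robot, y to its left, z up, the work surface at z = 0. Lengths are in m, angles in rad, forces in N, time in s.
With the tool pointing down it reaches from about 0.425 to 0.95 m from the base axis. Payload 3.5 kg.
Tool frame: the origin (TCP) lies on the centre line of the jaws, within the pads' length; the fingertips stand 14 mm ahead of it and the grasp point (between the pads) lies 5 mm behind it (tips_ahead is the distance from the TCP to the fingertips, in m); y points along the fingers, z is the direction in which the jaws open and shut, and the axes are right-handed (so a half turn about y gives the same grasp; the last joint's range is limited). The gripper opens to 85 mm and grips with 20 to 120 N. Pads are 22 mm wide; open, the fingers measure 114 mm over their backs; the gripper's body (76 mm by 85 mm) begins 54 mm behind the grasp point. The pads swing forward as they close: fully open they stand 13 mm farther back than shut.
Start: joints at [-1.258, 0.286, 1.577, -0, 1.279, -0.15], TCP at [0.301, -0.604, 0.245] pointing down, gripper open.
Joint ranges: [-2.77, 2.77], [-0.9, 2.22], [0.21, 2.48], [-1.53, 4.67], [0.24, 2.81], [-2.84, 2.84]. Speed limits (rad/s): [2.79, 2.79, 3.14, 3.14, 3.14, 3.14].

## Interface

Orientations are given as a unit quaternion [x, y, z, w].
In Python, from plant import get_state, read_camera, sign_off, tips_ahead gives the robot as it stands.
- The arm moves only by the tool send_rows, never from a script. Its argument "plan" is a list of rows, each a list of 2 entries, a list of its own where there are three numbers: the shift along the tool's x, y, z in units of 12 cm (1.0 is 12 cm), then the turn, a rotation vector about the tool's x, y, z in units of 360 degrees (1.0 is 360 degrees). In form: [[[tx, ty, tz], [rx, ry, rz]], ...]. A call has 1 to 12 rows; each row shifts and turns the commanded pose from where the row before left it, along the tool's axes as they then stand; what a row does not reach is not made up. A row lasts 1/10 s, in which the tool goes at most 50 mm and 8.59 degrees, less where a joint would pass 70% of its speed; a pose out of reach is approached as far as the arm can. A call with a number of a shift or a turn outside -1 to 1 is refused whole. A call with a gripper value outside its range is refused whole. "gripper" is the closure, from 0 (fully open) to 1 (shut), set as the call begins (left out, the last holds). The fingers move at their own pace and stop on an object; "grip_force" is the grip in N (left out, the last holds). Time passes only in rows, so rows that do not move let the fingers close. It gives the time, the measured TCP pose, the force and the opening at its end, in the units of the state.
- get_state(): the state, without advancing time (a new reading comes with each control period).
- read_camera(name): name is "side" or "top"; returns a dict with "img" (400x640x3 uint8, blue, green, red), "fx", "fy", "cx", "cy" (pixels), "world_from_camera" (4x4, takes a point from camera to world coordinates). Camera axes: x right, y down, z forward; pixel columns grow to the right and rows downward; lengths in m; the calibration is good to about 2 mm. A picture is of the moment at which its call begins. There is no depth.
- sign_off(): hands the job in, once; it reports no verdict.
The state is a dict: "time": time; "qpos": joint angles; "dq": joint speeds; "joint_efforts": joint torques, N m; "eef_pos": TCP position; "tcp_rot": TCP orientation; "contact_force": force on the tool from outside, world axes, zero at the start; "wrist_torque": the same for the moment, N m; "opening": opening from 0.0 (shut) to 1.0 (fully open).
Only numpy, scipy, OpenCV 4.12 (cv2) and the standard library are available. Lean on these libraries where they do the work, as an engineer would, in place of code of your own. Each camera call takes 0.05 s, during which the arm holds its last target. There are 200 camera calls.

## Task

Shut this desk down for the night in the proper order: first press the power button of the mini computer fully in and let it go, then do the same with the printer's power key, and last of all tip the power strip's rocker switch fully over to off. Nothing needs holding, so press with the closed fingertips: press no other printer key, pick nothing up, leave the computer and the tumbler, stapler and mouse where they stand, and finish clear of everything.

Things in the scene. Friction and masses are not known exactly. Their poses are not given: they have to be found in the camera images.
- mini_pc: Flat dark metal desktop computer, 180 x 180 x 48 mm, loose on the desk, 0.9 to 1.4 kg. Origin at the centre of its underside; x to its rear, y to its left, z up. Its front faces the robot, turned by up to 0.25 rad. Its only control is the round button on top near the front right corner (62 mm in front of and 62 mm right of the centre). Do not shift or lift it.
- pc_button_top (a point): Centre of the top face of the computer's power button: a round metal button 18 mm across that stands 6 mm above the case, in a thin metal ring of 25 mm. It moves down with the button. Its z axis is the case's z axis (up).
- pc_button (a joint): How far the computer's power button is pressed, in m: 0 out, 0.004 fully in (a vertical travel of 4 mm, ending still 2 mm above the case). Spring: gives way at 0.6 N, 3 N fully in; comes back out when let go.
- printer: Black desktop printer, 320 mm deep (x), 380 mm wide (y), 183 mm high; fixed. Origin at the centre of its underside; x to its rear, y to its left, z up; front to the robot, turned by up to 0.15 rad. Along the front of its top a panel 88 mm deep, about 0.146 m up, slopes down to the front at 0.26 rad. From its right end (-y): round power key, square cancel key, wide copy key, display.
- printer_power_top (a point): Centre of the top face of the printer's power key: the only round key, grey, 18 mm across in a thin grey ring of 25 mm, at the right end of the control panel, standing 6 mm out of the panel. It moves with the key. Its z axis is the panel's normal, leaning 0.26 rad from vertical towards the printer's front.
- printer_power (a joint): How far the printer's power key is pressed along the panel's normal, in m: 0 out, 0.004 fully in (then still 2 mm proud of the panel). Spring: gives way at 0.6 N, 3 N fully in; comes back out when let go. A plain push straight down works it too.
- printer_cancel (a joint): The same for the square grey cancel key (14 x 14 mm, 6 mm proud), 65 mm to the left (printer's +y) of the power key. Leave it alone.
- printer_copy (a joint): The same for the wide grey copy key (28 mm wide, 14 mm deep, 6 mm proud), 130 mm to the left (printer's +y) of the power key. Leave it alone.
- power_strip: White power strip, 270 mm long (x), 56 mm wide (y), 42 mm high, screwed to the desk. Origin at the centre of its underside; x along its length away from the robot (turned by up to 0.2 rad), z up. The rocker is on top at the end nearest the robot, 95 mm from the middle; then four outlets, two with black plugs up to 76 mm above the desk, 95 and 185 mm beyond the rocker.
- rocker (a joint): Grey rocker on the strip, 34 mm long (x), 24 mm wide, pivot at its middle, 42.5 mm above the desk. rad: 0 = on (as found), 0.36 = off. While on, the half towards the outlets is level, 3 mm above the strip, and the half at the strip's near end (its -x) slopes up to 9 mm above it. Push that end all the way down (2 to 3 N, stiff pivot), to 3 mm above the strip, for off; it stays where it is left.
- rocker_raised (a point): Point on the top of the rocker's raised half, on its centre line, 12 mm from the rocker's pivot towards the strip's -x end (4 mm short of the edge) and, while on, 7.6 mm above the pivot. It moves with the rocker and goes down by about 5 mm when switched off.
- tumbler: Bystander: lilac drinking tumbler with lid and straw, 86 mm across, 145 mm high without the straw (213 mm with it), loose, in front of the printer. Origin at the centre of its underside.
- stapler: Bystander: blue stapler, 36 x 138 mm, about 50 mm high, loose, on the robot's side of the work. Origin at the middle of its underside; its length is along y.
- mouse: Bystander: black computer mouse, 104 x 60 mm, 36 mm high, loose, on the robot's side of the work. Origin at the middle of its underside; its length is along x.

How it is judged:
By the outcome, as a careful person would: the job done as asked, in the order asked, and still so for the second after the job is handed in, with the robot touching nothing.
It also fails if it takes over 54 s, if anything falls off the work surface, if the arm or the gripper's body presses on something with over 40 N, if the wrist force passes 120 N, or if a joint passes its speed limit or range.

## Working session

There is one attempt and no reset: what is moved stays moved. The work goes in short steps, Python scripts to look and compute and a tool call to move; the robot and the scene stay as the last step left them, time stands still between calls to the robot, and variables do not carry over. Pictures are saved under pics/ and viewed, about 8 in all and at most 12, crops included, and the job is handed in when it is done.

Besides the shell and the picture viewer there is one more tool, called after ">>>" by a JSON object that holds its "name" and its "arguments", one argument or row to a line. send_rows: Moves the arm, as the interface text tells. Its arguments: {"type":"object","properties":{"plan":{"type":"array"},"gripper":{"type":"number"},"grip_force":{"type":"number"}},"required":["plan"]}

```bash
mkdir -p pics; python3 - <<'E'
from plant import *
import cv2,numpy as np
s=get_state();print({k:np.round(v,3) for k,v in s.items()},tips_ahead)
for n in("top","side"):
    c=read_camera(n);cv2.imwrite(f"pics/{n}1.png",c["img"]);print(n,c["fx"],c["fy"],c["cx"],c["cy"],np.round(c["world_from_camera"],3))
E
```

```text
{'time': np.float64(0.0), 'qpos': array([-1.258,  0.287,  1.578,  0.   ,  1.279, -0.15 ]), 'dq': array([-0.001,  0.001, -0.   ,  0.   ,  0.   ,  0.001]), 'joint_efforts': array([ 0.0000e+00, -4.0597e+01, -2.9263e+01, -0.0000e+00,  6.0000e-03,
        0.0000e+00]), 'eef_pos': array([ 0.301, -0.603,  0.244]), 'tcp_rot': array([-0.162,  0.689, -0.687,  0.162]), 'contact_force': array([ 0.379, -1.107,  0.231]), 'wrist_torque': array([-0.019, -0.01 , -0.074]), 'opening': np.float64(1.0)} 0.014
top 430.84420827130947 430.84420827130947 318.3311960513688 194.25520021131035 [[ 0.027 -0.997  0.076  0.404]
 [-1.    -0.027 -0.003 -0.009]
 [ 0.005 -0.076 -0.997  1.445]
 [ 0.     0.     0.     1.   ]]
side 428.633450547786 428.633450547786 326.7320370737941 197.46313268102475 [[-0.996 -0.059  0.072  0.414]
 [-0.093  0.587 -0.804  0.92 ]
 [ 0.005 -0.808 -0.59   0.815]
 [ 0.     0.     0.     1.   ]]
```

View pics/top1.png

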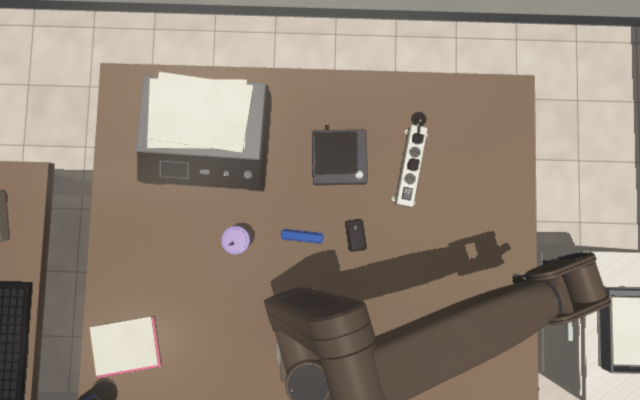

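View pics/side1.png

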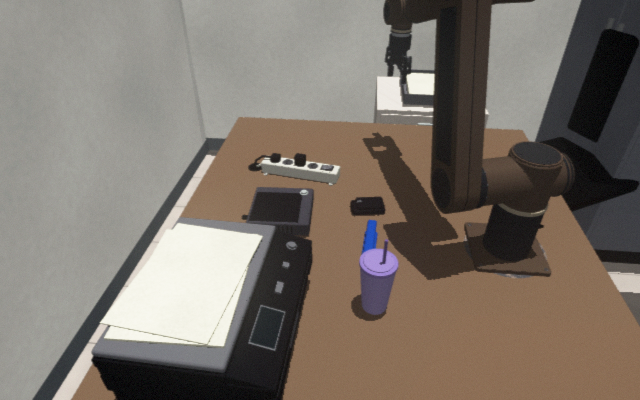

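The top view shows the PC button near (360,175), the printer power key near (248,174) and the rocker near (407,194). In the side view they are near (304,192), (292,245) and (327,167). I'll refine these on enlarged crops.

```bash
cat > h.py <<'E'
from plant import *
import cv2,numpy as np
from scipy.spatial.transform import Rotation as R
def ray(c,u,v):
    T=c["world_from_camera"];d=T[:3,:3]@[(u-c["cx"])/c["fx"],(v-c["cy"])/c["fy"],1];return T[:3,3],d/np.linalg.norm(d)
def plane(c,u,v,z):
    o,d=ray(c,u,v);return o+d*(z-o[2])/d[2]
def tri(rs):
    A=sum(np.eye(3)-np.outer(d,d) for o,d in rs);b=sum((np.eye(3)-np.outer(d,d))@o for o,d in rs);return np.linalg.solve(A,b)
E
python3 - <<'E'
from h import *
P={"top":[(360,175),(248,174),(407,194)],"side":[(304,192),(292,245),(327,167)]}
out=[]
for n in P:
    im=cv2.imread(f"pics/{n}1.png");row=[]
    for u,v in P[n]:
        row.append(cv2.resize(im[v-16:v+16,u-16:u+16],(256,256),interpolation=cv2.INTER_NEAREST))
    out.append(np.hstack(row))
cv2.imwrite("pics/crops.png",np.vstack(out))
E
```

```text
(no output)
```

View pics/crops.png

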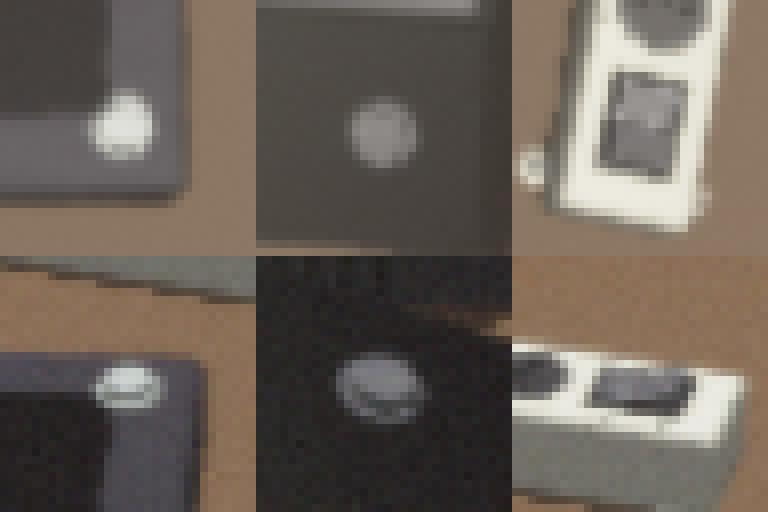

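Crop centres:

| Control | Top | Side |
|---|---|---|
| PC button | (358.9, 174.1) | (303.5, 190.5) |
| Printer key | (247.4, 174) | (291, 243) |
| Rocker | (407, 193.1) | (326.8, 167.3) |

I'll compute positions from these.

```bash
python3 - <<'E'
from h import *
t,s=read_camera("top"),read_camera("side");np.set_printoptions(precision=4,suppress=True)
for n,a,b,z in[("pc",(358.9,174.1),(303.5,190.5),.054),("prn",(247.4,174),(291,243),.152),("rock",(407,193.1),(326.8,167.3),.047)]:
    print(n,plane(t,*a,z),plane(s,*b,z),tri([ray(t,*a),ray(s,*b)]))
# strip axis from white mask
im=t["img"][120:212,385:435];g=cv2.cvtColor(im,cv2.COLOR_BGR2HSV);m=((g[...,2]>150)&(g[...,1]<50)).astype(np.uint8)
c=max(cv2.findContours(m,0,2)[0],key=cv2.contourArea);r=cv2.minAreaRect(c);p=cv2.boxPoints(r)+[385,120]
P=np.array([plane(t,*q,.042) for q in p]);print(r,P)
E2=0
st=get_state();print(st["eef_pos"],R.from_quat(st["tcp_rot"]).as_matrix())
E
```

```text
pc [ 0.5791 -0.1437  0.054 ] [ 0.5815 -0.1467  0.054 ] [ 0.5799 -0.1435  0.0562]
prn [0.5578 0.2023 0.152 ] [0.5598 0.1999 0.152 ] [0.5585 0.2021 0.1539]
rock [ 0.522  -0.3024  0.047 ] [ 0.5236 -0.2983  0.047 ] [ 0.5231 -0.303   0.044 ]
((27.392000198364258, 45.34400177001953), (18.246313095092773, 81.2139892578125), 10.30484676361084) [[ 0.4868 -0.2684  0.042 ]
 [ 0.753  -0.313   0.042 ]
 [ 0.7437 -0.3726  0.042 ]
 [ 0.4778 -0.3271  0.042 ]]
[ 0.3013 -0.6036  0.2445] [[-0.8948 -0.0004  0.4464]
 [-0.4464  0.0014 -0.8948]
 [-0.0002 -1.     -0.0015]]
```

>>> {"name": "send_rows", "arguments": {
  "plan": [
    [[0,0,0],[0,0.0184,0]],
    [[0,0,0],[0,0.0184,0]],
    [[0,0,0],[0,0.0184,0]],
    [[0,0,0],[0,0.0184,0]],
    [[-0.16,0,-0.26],[0,0,0]],
    [[-0.16,0,-0.26],[0,0,0]],
    [[-0.16,0,-0.26],[0,0,0]],
    [[-0.16,0,-0.26],[0,0,0]],
    [[-0.16,0,-0.26],[0,0,0]],
    [[-0.16,0,-0.26],[0,0,0]],
    [[-0.16,0,-0.26],[0,0,0]],
    [[-0.16,0,-0.26],[0,0,0]]
  ],
  "gripper": 1,
  "grip_force": 20
}}

```text
time: 1.4
eef_pos: [0.4554, -0.3529, 0.2452]
tcp_rot: [-0.0, 0.707, -0.707, 0.0]
contact_force: [0.3, -0.6, 0.2]
opening: 0.001
```

>>> {"name": "send_rows", "arguments": {
  "plan": [
    [[-0.149,0,-0.248],[0,0,0]],
    [[-0.149,0,-0.248],[0,0,0]],
    [[-0.149,0,-0.248],[0,0,0]],
    [[-0.149,0,-0.248],[0,0,0]],
    [[-0.149,0,-0.248],[0,0,0]],
    [[-0.149,0,-0.248],[0,0,0]],
    [[-0.149,0,-0.248],[0,0,0]],
    [[0,0.24,0],[0,0,0]],
    [[0,0.24,0],[0,0,0]],
    [[0,0.24,0],[0,0,0]],
    [[0,0.24,0],[0,0,0]],
    [[0,0,0],[0,0,0]]
  ]
}}

```text
time: 2.6
eef_pos: [0.5767, -0.1445, 0.1248]
tcp_rot: [-0.004, 0.709, -0.706, -0.003]
contact_force: [0.2, 0.5, -0.9]
opening: -0.003
```

```bash
python3 - <<'E'
from h import *
s=get_state();print(s["eef_pos"],s["contact_force"],s["qpos"])
a=read_camera("top")["img"][110:230,270:430];b=read_camera("side")["img"][130:250,230:390]
cv2.imwrite("pics/pc.png",cv2.resize(np.vstack([a,b]),None,fx=2.5,fy=2.5))
E
```

```text
[ 0.57665852 -0.14445046  0.12484995] [ 0.16855726  0.45775245 -0.94042186] [-4.15994196e-01  2.43136107e-01  1.86375557e+00 -1.75123292e-05
  1.04516566e+00  1.15433429e+00]
```

View pics/pc.png

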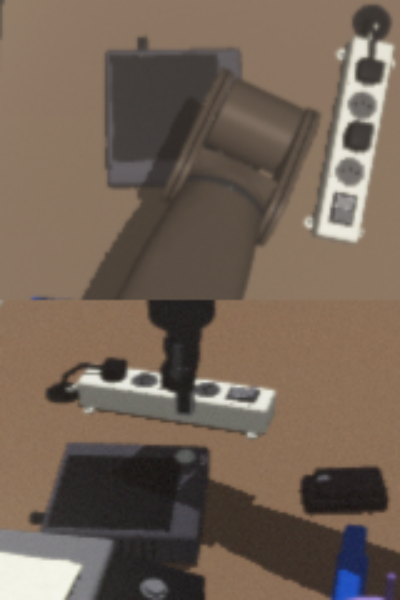

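The top view is blocked by the wrist. In the side view the closed fingertips hang over the button area. I'll descend and watch the force.

>>> {"name": "send_rows", "arguments": {
  "plan": [
    [[-0.03,0.15,0],[0,0,0]],
    [[0,0.15,0],[0,0,0]],
    [[0,0.13,0],[0,0,0]],
    [[0,0,0],[0,0,0]],
    [[0,0.02,0],[0,0,0]],
    [[0,0.02,0],[0,0,0]],
    [[0,0.01,0],[0,0,0]],
    [[0,0,0],[0,0,0]],
    [[0,0,0],[0,0,0]]
  ]
}}

```text
time: 3.6
eef_pos: [0.5838, -0.146, 0.0729]
tcp_rot: [-0.0, -0.707, 0.707, -0.0]
contact_force: [-0.1, 0.1, 0.2]
opening: -0.001
```

>>> {"name": "send_rows", "arguments": {
  "plan": [
    [[0.025,0,0],[0,0,0]],
    [[0,0.02,0],[0,0,0]],
    [[0,0.02,0],[0,0,0]],
    [[0,0.02,0],[0,0,0]],
    [[0,0.005,0],[0,0,0]],
    [[0,0,0],[0,0,0]],
    [[0,0,0],[0,0,0]]
  ]
}}

```text
time: 4.3
eef_pos: [0.5806, -0.146, 0.0649]
tcp_rot: [0.0, -0.707, 0.707, -0.0]
contact_force: [-1.2, 1.0, 3.0]
opening: -0.0
```

>>> {"name": "send_rows", "arguments": {
  "plan": [
    [[0,0.01,0],[0,0,0]],
    [[0,0,0],[0,0,0]],
    [[0,0,0],[0,0,0]]
  ]
}}

```text
time: 4.6
eef_pos: [0.5806, -0.146, 0.064]
tcp_rot: [-0.0, 0.707, -0.707, 0.0]
contact_force: [-2.3, 0.3, 4.6]
opening: -0.001
```

```bash
python3 - <<'E'
from h import *
s=get_state();print(s["eef_pos"],s["contact_force"])
E
```

```text
[ 0.58059526 -0.14597392  0.06399857] [-2.2677479   0.33477596  4.63790785]
```

>>> {"name": "send_rows", "arguments": {
  "plan": [
    [[0,0.012,0],[0,0,0]],
    [[0,0,0],[0,0,0]],
    [[0,0,0],[0,0,0]]
  ]
}}

```text
time: 4.9
eef_pos: [0.5806, -0.146, 0.0638]
tcp_rot: [-0.001, 0.707, -0.707, -0.0]
contact_force: [-4.8, 0.3, 10.6]
opening: 0.001
```

Hard stop reached: the force rose to 10.6 N with almost no further motion, and the tip is at 0.050. I'll release straight up and move to the printer.

>>> {"name": "send_rows", "arguments": {
  "plan": [
    [[0,-0.05,0],[0,0,0]],
    [[0,-0.25,0],[0,0,0]],
    [[0,-0.3,0],[0,0,0]],
    [[0,-0.3,0],[0,0,0]],
    [[0,-0.3,0],[0,0,0]],
    [[0,-0.3,0],[0,0,0]],
    [[0,-0.3,0],[0,0,0]],
    [[0.04,0,-0.28],[0,0,0]],
    [[0.04,0,-0.28],[0,0,0]],
    [[0.04,0,-0.28],[0,0,0]],
    [[0.04,0,-0.28],[0,0,0]],
    [[0.04,0,-0.28],[0,0,0]]
  ]
}}

```text
time: 6.1
eef_pos: [0.5562, 0.0234, 0.2775]
tcp_rot: [0.0, 0.707, -0.707, 0.0]
contact_force: [-0.1, 0.4, 0.9]
opening: -0.003
```

>>> {"name": "send_rows", "arguments": {
  "plan": [
    [[0.04,0,-0.28],[0,0,0]],
    [[0.04,0,-0.28],[0,0,0]],
    [[0.04,0,-0.28],[0,0,0]],
    [[0.04,0,-0.28],[0,0,0]],
    [[0.03,0,-0.28],[0,0,0]],
    [[0,0,-0.1],[0,0,0]],
    [[0,0,0],[0,0,0.0207]],
    [[0,0,0],[0,0,0.0207]],
    [[0,0,0],[0,0,0]],
    [[0,0,0],[0,0,0]]
  ]
}}

```text
time: 7.1
eef_pos: [0.5336, 0.2016, 0.2781]
tcp_rot: [-0.091, -0.701, 0.701, -0.091]
contact_force: [0.7, -0.8, -0.4]
opening: 0.001
```

```bash
python3 - <<'E'
from h import *
np.set_printoptions(precision=4,suppress=True)
s=get_state();M=R.from_quat(s["tcp_rot"]).as_matrix();print(s["eef_pos"],M,s["contact_force"])
t=read_camera("top")
# printer yaw from front edge
n=np.array([-.257,.0095,.966])
for K in [np.array([.5585,.2018,.153])]:
    tgt=K+.014*n+.03*n
    print("shift",M.T@(tgt-s["eef_pos"])/.12)
a=t["img"][100:260,130:430];b=read_camera("side")["img"][130:290,200:420]
cv2.imwrite("pics/prn.png",cv2.resize(np.hstack([a,b]),None,fx=1.5,fy=1.5))
E
```

```text
[0.5336 0.2016 0.2781] [[-0.9668  0.2556  0.0001]
 [-0.0002 -0.0002 -1.    ]
 [-0.2556 -0.9668  0.0002]] [ 0.7137 -0.7689 -0.4434]
shift [ 0.066   0.6943 -0.005 ]
```

View pics/prn.png

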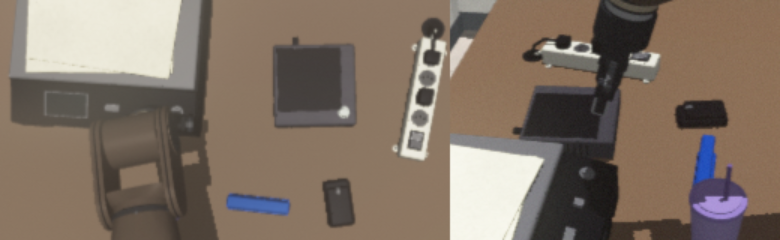

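The PC, its raised button and the bystanders look unmoved, and the gripper is above the printer key at the right tilt. I'll approach along the panel normal.

>>> {"name": "send_rows", "arguments": {
  "plan": [
    [[0.02,0.23,0],[0,0,0]],
    [[0.02,0.23,0],[0,0,0]],
    [[0.026,0.23,-0.005],[0,0,0]],
    [[0,0.1,0],[0,0,0]],
    [[0,0.07,0],[0,0,0]],
    [[0,0,0],[0,0,0]],
    [[0,0,0],[0,0,0]]
  ]
}}

```text
time: 7.9
eef_pos: [0.5535, 0.2027, 0.1777]
tcp_rot: [0.092, 0.701, -0.701, 0.092]
contact_force: [0.2, -0.1, 0.1]
opening: -0.002
```

```bash
python3 - <<'E'
from h import *
np.set_printoptions(precision=4,suppress=True)
s=get_state();M=R.from_quat(s["tcp_rot"]).as_matrix();print(s["eef_pos"],s["contact_force"])
n=np.array([-.257,.0095,.966]);print(M.T@(np.array([.5585,.2018,.153])+.014*n-s["eef_pos"])/.12)
b=read_camera("side")["img"][190:290,240:360]
cv2.imwrite("pics/prn2.png",cv2.resize(b,None,fx=5,fy=5))
E
```

```text
[0.5535 0.2027 0.1777] [ 0.1914 -0.0839  0.128 ]
[0.0128 0.0927 0.0068]
```

View pics/prn2.png

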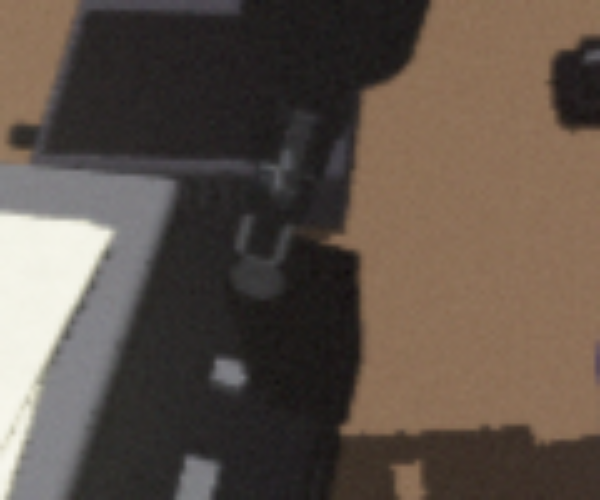

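The side view shows the fingertip just above the round key at about (257,270) in the crop, centred and well away from the cancel key. Pressing now.

>>> {"name": "send_rows", "arguments": {
  "plan": [
    [[0.012,0.03,0],[0,0,0]],
    [[0,0.03,0],[0,0,0]],
    [[0,0.03,0],[0,0,0]],
    [[0,0.015,0],[0,0,0]],
    [[0,0.015,0],[0,0,0]],
    [[0,0,0],[0,0,0]],
    [[0,0,0],[0,0,0]]
  ]
}}

```text
time: 8.65
eef_pos: [0.5548, 0.2027, 0.1622]
tcp_rot: [-0.092, -0.701, 0.701, -0.092]
contact_force: [-1.5, -0.5, 3.2]
opening: 0.003
```

>>> {"name": "send_rows", "arguments": {
  "plan": [
    [[0,0.01,0],[0,0,0]],
    [[0,0.01,0],[0,0,0]],
    [[0,0,0],[0,0,0]],
    [[0,0,0],[0,0,0]]
  ]
}}

```text
time: 9.05
eef_pos: [0.5551, 0.2027, 0.1614]
tcp_rot: [-0.091, -0.701, 0.701, -0.091]
contact_force: [-8.3, -0.2, 9.9]
opening: 0.003
```

Bottomed out: about 13 N with motion stopped. I'll retract along the normal, untilt and head for the rocker.

>>> {"name": "send_rows", "arguments": {
  "plan": [
    [[0,-0.05,0],[0,0,0]],
    [[0,-0.25,0],[0,0,0]],
    [[0,-0.3,0],[0,0,0]],
    [[0,-0.3,0],[0,0,0]],
    [[0,0,0],[0,0,-0.0207]],
    [[0,0,0],[0,0,-0.0207]],
    [[0.01,0,0.3],[0,0,0]],
    [[0.01,0,0.3],[0,0,0]],
    [[0.01,0,0.3],[0,0,0]],
    [[0.01,0,0.3],[0,0,0]],
    [[0.01,0,0.3],[0,0,0]],
    [[0.01,0,0.3],[0,0,0]]
  ]
}}

```text
time: 10.25
eef_pos: [0.5204, -0.0148, 0.2637]
tcp_rot: [-0.0, -0.707, 0.707, -0.0]
contact_force: [-0.5, 0.9, 0.3]
opening: -0.004
```

>>> {"name": "send_rows", "arguments": {
  "plan": [
    [[0.014,0,0.3],[0,0,0]],
    [[0.014,0,0.3],[0,0,0]],
    [[0.014,0,0.3],[0,0,0]],
    [[0.014,0,0.3],[0,0,0]],
    [[0.014,0,0.3],[0,0,0]],
    [[0.014,0,0.3],[0,0,0]],
    [[0.014,0,0.3],[0,0,0]],
    [[0.014,0,0.3],[0,0,0]],
    [[0,0,0],[0,0.0132,0]],
    [[0,0,0],[0,0.0132,0]],
    [[0,0,0],[0,0,0]],
    [[0,0,0],[0,0,0]]
  ]
}}

```text
time: 11.45
eef_pos: [0.5072, -0.3013, 0.2637]
tcp_rot: [0.058, 0.705, -0.705, -0.058]
contact_force: [0.1, -0.0, -0.6]
opening: 0.002
```

```bash
python3 - <<'E'
from h import *
np.set_printoptions(precision=4,suppress=True)
s=get_state();M=R.from_quat(s["tcp_rot"]).as_matrix();print(s["eef_pos"],M,s["contact_force"])
print(M.T@(np.array([.5065,-.3009,.014+.051+.01])-s["eef_pos"])/.12)
E
```

```text
[ 0.5072 -0.3013  0.2637] [[-0.9866 -0.0001 -0.163 ]
 [ 0.163   0.0001 -0.9866]
 [ 0.0002 -1.     -0.0001]] [ 0.1258 -0.     -0.6229]
[ 0.006   1.5728 -0.0024]
```

>>> {"name": "send_rows", "arguments": {
  "plan": [
    [[0.006,0.25,0],[0,0,0]],
    [[0,0.3,0],[0,0,0]],
    [[0,0.3,0],[0,0,0]],
    [[0,0.3,0],[0,0,0]],
    [[0,0.3,0],[0,0,0]],
    [[0,0.12,0],[0,0,0]],
    [[0,0,0],[0,0,0]],
    [[0,0,0],[0,0,0]]
  ]
}}

```text
time: 12.25
eef_pos: [0.5074, -0.3018, 0.0771]
tcp_rot: [-0.059, -0.704, 0.705, 0.058]
contact_force: [0.6, -0.7, 0.9]
opening: -0.0
```

```bash
python3 - <<'E'
from h import *
s=get_state();print(s["eef_pos"],s["contact_force"])
b=read_camera("side")["img"][120:220,240:360]
cv2.imwrite("pics/rk.png",cv2.resize(b,None,fx=5,fy=5))
E
```

```text
[ 0.50743202 -0.30181328  0.0771131 ] [ 0.63459164 -0.71705651  0.88122074]
```

View pics/rk.png

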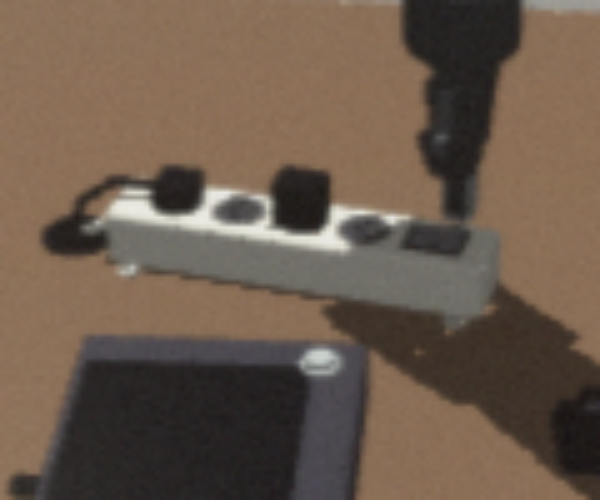

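The side view shows the closed tip at about (458,215) in the crop, over the rocker's near end (the rocker spans columns 402 to 468). Pressing down.

>>> {"name": "send_rows", "arguments": {
  "plan": [
    [[0,0.04,0],[0,0,0]],
    [[0,0.04,0],[0,0,0]],
    [[0,0.03,0],[0,0,0]],
    [[0,0.02,0],[0,0,0]],
    [[0,0.015,0],[0,0,0]],
    [[0,0.01,0],[0,0,0]],
    [[0,0,0],[0,0,0]],
    [[0,0,0],[0,0,0]]
  ]
}}

```text
time: 13.1
eef_pos: [0.5063, -0.3015, 0.0592]
tcp_rot: [0.058, 0.705, -0.705, -0.059]
contact_force: [-7.4, 2.3, 14.1]
opening: -0.002
```

>>> {"name": "send_rows", "arguments": {
  "plan": [
    [[0,0.008,0],[0,0,0]],
    [[0,0,0],[0,0,0]],
    [[0,0,0],[0,0,0]]
  ]
}}

```text
time: 13.4
eef_pos: [0.5063, -0.3015, 0.0591]
tcp_rot: [0.057, 0.705, -0.705, -0.059]
contact_force: [-8.5, 4.2, 17.7]
opening: -0.0
```

Hard stop at tip z 0.045, the rocker's level-off height. I'll lift and swing aside for a final look.

>>> {"name": "send_rows", "arguments": {
  "plan": [
    [[0,-0.05,0],[0,0,0]],
    [[0,-0.25,0],[0,0,0]],
    [[0,-0.3,0],[0,0,0]],
    [[0,-0.3,0],[0,0,0]],
    [[0,-0.3,0],[0,0,0]],
    [[0,-0.3,0],[0,0,0]],
    [[0,-0.1,0.3],[0,0,0]],
    [[0,0,0.3],[0,0,0]],
    [[0,0,0.3],[0,0,0]],
    [[0,0,0.3],[0,0,0]],
    [[0,0,0.3],[0,0,0]],
    [[0,0,0.2],[0,0,0]]
  ]
}}

```text
time: 14.6
eef_pos: [0.4724, -0.5047, 0.2472]
tcp_rot: [-0.059, -0.705, 0.705, 0.059]
contact_force: [-0.3, 0.7, -0.0]
opening: -0.0
```

```bash
python3 - <<'E'
from h import *
s=get_state();print(s["eef_pos"],s["contact_force"])
t=read_camera("top")["img"];b=read_camera("side")["img"]
cv2.imwrite("pics/end_full.png",t)
r=lambda im,u,v,w:cv2.resize(im[v-w:v+w,u-w:u+w],(260,260),interpolation=cv2.INTER_NEAREST)
o=[read for read in (cv2.imread("pics/top1.png"),cv2.imread("pics/side1.png"))]
cv2.imwrite("pics/end.png",np.vstack([np.hstack([r(o[0],407,194,16),r(o[1],327,167,16),r(o[0],330,190,75)]),np.hstack([r(t,407,194,16),r(b,327,167,16),r(t,330,190,75)])]))
d=cv2.absdiff(t,o[0]).max(2)
for n,(x0,x1,y0,y1) in dict(pc=(305,375,125,190),tumbler=(215,255,220,260),stapler=(275,328,225,247),mouse=(343,370,215,255),printer=(130,275,70,195)).items(): print(n,(d[y0:y1,x0:x1]>40).sum())
E
```

```text
[ 0.47235227 -0.50467275  0.24720867] [-0.33266396  0.66914409 -0.02787707]
pc 0
tumbler 0
stapler 36
mouse 179
printer 0
```

View pics/end.png

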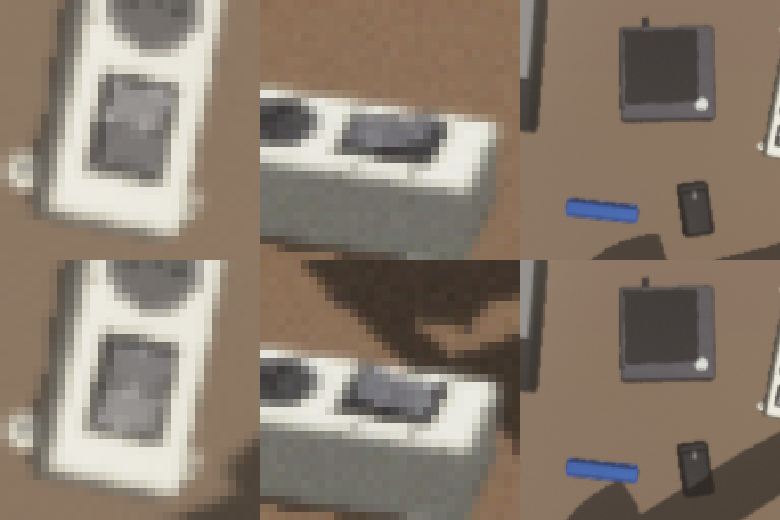

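The rocker's shading has flipped: its far half is now raised and its near half is level. The PC, stapler and mouse stand at the same pixels, and the counted mouse and stapler differences are the arm's shadow. The arm is clear, so I'm handing in.

```bash
python3 -c "
from plant import *
print(get_state()['dq'].round(3));print(sign_off())"
```

```text
[ 0.043 -0.033  0.044  0.026  0.023  0.016]
the job is handed in; nothing more can be done
None
```

The desk is shut down in the order asked: computer button, then the printer's power key, then the power strip's rocker to off. I handed the job in at about 14.7 s. The sign-off reports no verdict.

- **Computer button:** pressed with closed fingertips to a hard stop at about 10.6 N, with the tip 50 mm above the desk, then released straight up.
- **Printer power key:** pressed along the panel's normal to its stop at about 13 N, then released. The tip was centred on the key, 65 mm from the cancel key.
- **Rocker:** pushed to its stop at about 18 N, with the tip 45 mm above the desk, which is its off height. The last pictures show the far half raised and the near half level.

**Last checks:**
- Comparing the top view before and after showed no change at the computer, printer or tumbler.
- The stapler and mouse areas did differ (36 and 179 pixels). In the picture this is the arm's shadow, with both standing where they were.
- The arm ended clear, with its fingertips about 23 cm above the desk and only noise (under 1 N) on the force reading. It was still settling at up to 0.04 rad/s when I handed in.

I judged both buttons fully in from the force and depth at the stop. I did not see either one pressed in a picture.

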